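Feel for the packed lunch tin and seat it in the chute head

ROBOT

A 6-joint arm with a two-finger parallel gripper is mounted at the origin on the work surface. World frame = base frame: x ahead of the robot, y to its left, z up, the work surface at z = 0. Lengths are in m, angles in rad, forces in N, time in s.
With the tool pointing down it reaches from about 0.3 to 0.825 m from the base axis. Payload 5.4 kg.
Tool frame: the origin (TCP) lies at the very end of the fingers, on their centre line; the grasp point (between the pads) lies 19 mm behind it; z points along the fingers, y is the line along which they close (so a half turn about z gives the same grasp; the last joint's range is limited). The gripper opens to 92 mm and grips with 3 to 60 N. Pads are 20 mm wide; open, the fingers measure 128 mm over their backs; the gripper's body (75 mm by 189 mm) begins 69 mm behind the grasp point.
Start: joints at [1.13, 0.158, 1.597, -0, 1.386, -0.21], TCP at [0.132, 0.56, 0.215] pointing down, gripper open.
Joint ranges: [-2.91, 2.91], [-0.94, 2.29], [0.18, 2.7], [-1.29, 4.43], [0.17, 2.64], [-3, 3]. Speed limits (rad/s): [2.57, 2.57, 3.14, 3.14, 3.14, 3.14].

INTERFACE

Orientations are given as a unit quaternion [w, x, y, z].
In Python, from plant import get_state, grab_frame, camera_params, close_job gives the robot as it stands.
- The arm moves only by the shell command python3 -m crank 'ROWS' [FORCE]. ROWS is a JSON object of lists of equal length, an entry for each row: "angular": the turn, a rotation vector about the world's x, y, z as a fraction of full scale, a list of three; "xyz": the shift along the world's x, y, z as a fraction of full scale, a list of three; "grip": the closure, from 0 (fully open) to 1 (shut). In form: {"angular": [[rx, ry, rz], ...], "xyz": [[tx, ty, tz], ...], "grip": [grip, ...]}. A call has 1 to 12 rows; each row shifts and turns the commanded pose from where the row before left it; what a row does not reach is not made up. Full scale, the value 1, is 0.8 m for a shift and 360 degrees for a turn. A row lasts 1/12 s, in which the tool goes at most 41.7 mm and 7.16 degrees, less where a joint would pass 70% of its speed; a pose out of reach is approached as far as the arm can. A call with a number of a shift or a turn outside -1 to 1 is refused whole. A call with a gripper value outside its range is refused whole. The fingers move at their own pace and stop on an object; FORCE is the grip in N (left out, the last holds). Time passes only in rows, so rows that do not move let the fingers close. It gives the time, the measured TCP pose, the force, the opening and the grip force at its end, in the units of the state.
- get_state(): the state, without advancing time (a new reading comes with each control period).
- grab_frame(name): name is "scene" or "top"; returns the picture (384x512x3 uint8, red, green, blue); there is no depth.
- camera_params(name): a dict with "mtx" (3x3 intrinsics, pixels), "R" (3x3) and "t" (3): a world point X has camera coordinates R X + t. Camera axes: x right, y down, z forward; pixel columns grow to the right and rows downward; lengths in m; the calibration is good to about 2 mm. A picture is of the moment at which its call begins. camera_params takes no time and is no camera call.
- close_job(): hands the job in; it is judged then, once.
The state is a dict: "time_s": time; "joint_positions": joint angles; "joint_vel": joint speeds; "effort": joint torques, N m; "tcp_pos": TCP position; "eef_rot": TCP orientation; "contact_force": force on the tool from outside, world axes, zero at the start; "torque": the same for the moment, N m; "finger_gap": opening from 0.0 (shut) to 1.0 (fully open); "grip_force": force on a finger pad.
Only numpy, scipy, OpenCV 4.12 (cv2) and the standard library are available. Lean on these libraries where they do the work, as an engineer would, in place of code of your own. Each camera call takes 0.05 s, during which the arm holds its last target. There are 200 camera calls.

TASK

One of the three alike lunch tins is still packed: find it by its weight, lifting tins just clear of the locker top and never more than about 10 cm, and put any empty one back down where it stood. Set the packed tin lengthways on the level head of the chute and slide it in between the sprung cheeks until you feel it bear on the red gate, pushing gently, then let go. Leave the empty tins standing in their places, put tins down without banging, and leave the other things alone.

Things in the scene. Friction and masses are not known exactly. Their poses are not given: they have to be found in the camera images.
- tin_a_centre (a point): a shut, dented aluminium lunch tin, 110 mm long (its x) x 54 wide (its y) x 62 high, z up; this point is its centre, 31 mm above its underside. Gripped across the 54 mm. The three tins look alike and stand on the locker top (height 0): one (any of them) is packed, 0.37 to 0.52 kg in all (3.6 to 5.1 N); two are as good as empty, 0.10 to 0.14 kg (1.0 to 1.4 N). Contents may shift 3 mm.
- tin_b_centre (a point): a shut, dented aluminium lunch tin, 110 mm long (its x) x 54 wide (its y) x 62 high, z up; this point is its centre, 31 mm above its underside. Gripped across the 54 mm. The three tins look alike and stand on the locker top (height 0): one (any of them) is packed, 0.37 to 0.52 kg in all (3.6 to 5.1 N); two are as good as empty, 0.10 to 0.14 kg (1.0 to 1.4 N). Contents may shift 3 mm.
- tin_c_centre (a point): a shut, dented aluminium lunch tin, 110 mm long (its x) x 54 wide (its y) x 62 high, z up; this point is its centre, 31 mm above its underside. Gripped across the 54 mm. The three tins look alike and stand on the locker top (height 0): one (any of them) is packed, 0.37 to 0.52 kg in all (3.6 to 5.1 N); two are as good as empty, 0.10 to 0.14 kg (1.0 to 1.4 N). Contents may shift 3 mm.
- tin_a: the same lunch tin as tin_a_centre; origin at the centre of its underside
- tin_b: the same lunch tin as tin_b_centre; origin at the centre of its underside
- tin_c: the same lunch tin as tin_c_centre; origin at the centre of its underside
- chute: sheet-metal chute, fixed. x is the way a tin is pushed in, z up; origin on the locker top under the gate's face, on the channel's middle line. Its head is a level steel floor 60 mm above the locker top, 76 mm wide, from x = -210 mm (open end) to the red gate at x = 0; beyond the gate the sheet slopes down into a black rubber boot tray
- cheek_mouth (a point): middle of the flared mouth of the two steel cheeks, on the head's floor, 61 mm before the gate; axes as the chute's. Cheeks 16 mm high, from here to 3 mm short of the gate; 66 mm apart here, 49 mm at rest further in, each sprung to give 9 mm. A tin going in lengthways is pinched with 1 to 4 N a side: a few newtons drag it in, and it stays where it is left
- gate: red gate across the chute's head with a rubber buffer facing the tin, 36 mm high above the head's floor; origin on the buffer's face, on the middle line, at the floor's height; axes as the chute's. Stiffly sprung: gives about 1 mm per 5 N, 6 mm at most. A tin is home when its end face bears on the buffer: tin centre 55 mm before this point
- whistle: yellow plastic whistle, 45 mm long, 22 mm high, a bystander
- peg_knob: beech coat-peg knob, 42 mm across, 40 mm high, a bystander
- padlock: brass padlock lying flat, 75 mm long, 20 mm high, a bystander
- shoe_polish: black shoe-polish tin, 68 mm across, 28 mm high, a bystander
- drink: green drinking bottle, 64 mm across, 170 mm high, standing beyond the tins to the robot's right, a bystander
- ball_center (a point): red rubber ball, 54 mm across, lying in a blue quoit ring, a bystander; this point is its centre
Things that resemble listed ones, but are neither listed nor needed, are in the scene too. Leave any brown look-alike of the tin_b alone. What is shaped like the tin_c but orange is not meant.

How it is judged:
By the outcome, as a careful person would: the job done as asked, in the order asked, and still so for the second after the job is handed in, with the robot touching nothing.
It also fails if it takes over 72 s, if anything falls off the work surface, if the arm or the gripper's body presses on something with over 40 N, if the wrist force passes 120 N, or if a joint passes its speed limit or range.

## Working session

There is one attempt and no reset: what is moved stays moved. The work goes in short steps, Python scripts to look and compute and a shell command to move; the robot and the scene stay as the last step left them, time stands still between calls to the robot, and variables do not carry over. Pictures are saved under pics/ and viewed, at most 10 in all, crops included, and the job is handed in when it is done.

```bash
mkdir -p pics; ls
python3 - <<'E'
from plant import *
import cv2
for n in("scene","top"):
    cv2.imwrite(f"pics/{n}0.png",grab_frame(n)[:,:,::-1])
    p=camera_params(n);print(n,p)
print(get_state())
E
```

```text
pics
scene {'mtx': array([[372.59530985,   0.        , 259.83856842],
       [  0.        , 372.59530985, 190.99999806],
       [  0.        ,   0.        ,   1.        ]]), 'R': array([[ 0.88114177,  0.47279982,  0.00703652],
       [ 0.27513263, -0.50053968, -0.82083011],
       [-0.38456627,  0.72520367, -0.57112907]]), 't': array([-0.44283278, -0.16178298,  1.26496626])}
top {'mtx': array([[360.34572271,   0.        , 257.40138995],
       [  0.        , 360.34572271, 197.31096668],
       [  0.        ,   0.        ,   1.        ]]), 'R': array([[-0.01214169, -0.99904427, -0.04198948],
       [-0.99509363,  0.0161959 , -0.0976031 ],
       [ 0.09818988,  0.0405984 , -0.99433924]]), 't': array([-0.09846926,  0.56054417,  0.94423203])}
{'time_s': 0.1, 'joint_positions': array([ 1.12984916e+00,  1.59000385e-01,  1.59808170e+00, -1.94253526e-05,
        1.38621912e+00, -2.10090582e-01]), 'joint_vel': array([-0.00026692, -0.00068999, -0.0024409 , -0.00040502, -0.00014697,
        0.00078075]), 'effort': array([ 9.90164290e-05, -3.86501348e+01, -3.22961569e+01,  7.03875907e-02,
        3.39485204e-02, -1.08162533e-05]), 'tcp_pos': array([0.13134156, 0.5592184 , 0.21372165]), 'eef_rot': array([-2.64152083e-04,  1.15170322e-01,  9.93345392e-01, -8.12463770e-04]), 'contact_force': array([-0.44034621,  0.00269192,  0.29620891]), 'torque': array([-0.02290559, -0.00133379, -0.03430489]), 'grip_force': 0.0, 'finger_gap': 0.9981378184646661}
```

View pics/top0.png

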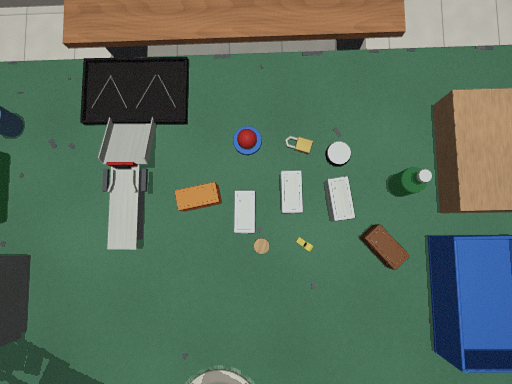

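View pics/scene0.png

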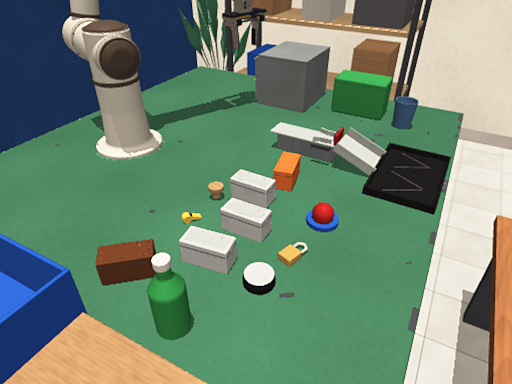

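The top view shows the tins at about (245,212), (291,192) and (341,198). The chute head runs from (125,249) up to the red gate at (121,163), and the bystanders are clear of it. Next I'll measure.

```bash
cat > h.py <<'E'
from plant import *
import cv2,numpy as np
def ray(n,uv,z):
    p=camera_params(n);R,t=p["R"],p["t"]
    d=R.T@np.linalg.inv(p["mtx"])@np.array([*uv,1.]);o=-R.T@t
    return o+d*(z-o[2])/d[2]
def proj(n,X):
    p=camera_params(n);c=p["mtx"]@(p["R"]@np.array(X)+p["t"]);return c[:2]/c[2]
def rect(n,mask,z,box,mn=150):
    x0,y0,x1,y1=box;m=np.zeros_like(mask);m[y0:y1,x0:x1]=mask[y0:y1,x0:x1]
    out=[]
    for c in cv2.findContours(m,cv2.RETR_EXTERNAL,cv2.CHAIN_APPROX_NONE)[0]:
        if cv2.contourArea(c)<mn: continue
        w=np.array([ray(n,q,z)[:2] for q in c[:,0].astype(float)])
        (cx,cy),(a,b),th=cv2.minAreaRect((w*1000).astype(np.float32))
        if a<b:a,b,th=b,a,th+90
        out.append((round(cx,1),round(cy,1),round(a,1),round(b,1),round((th+90)%180-90,1)))
    return out
E
python3 - <<'E'
from h import *
f=grab_frame("top");hsv=cv2.cvtColor(f,cv2.COLOR_RGB2HSV)
for v in(150,190,215):
    m=((hsv[...,1]<40)&(hsv[...,2]>v)).astype(np.uint8)*255
    print(v,rect("top",m,.062,(225,160,365,245)),rect("top",m,.06,(95,165,150,260)))
r=((hsv[...,1]>150)&((hsv[...,0]<6)|(hsv[...,0]>174))).astype(np.uint8)*255
print("gate",rect("top",r,.096,(95,150,150,180),10))
for c in((108,249),(137,249),(108,120),(121,163)):print(c,ray("top",c,.06))
big=np.hstack([cv2.resize(f[110:255,85:165],None,fx=4,fy=4,interpolation=2),cv2.resize(f[110:255,228:358],None,fx=3.5,fy=4,interpolation=2)[:580]])[:,:800]
cv2.imwrite("pics/c1.png",big[:,:,::-1])
E
```

```text
150 [(519.6, -72.8, 106.1, 51.8, -0.6), (550.1, -322.1, 108.9, 52.3, 7.5), (569.6, -196.1, 107.7, 52.2, 0.6)] [(536.9, 248.0, 220.9, 80.1, -0.6)]
190 [(519.6, -74.0, 106.1, 49.5, -0.6), (550.5, -322.1, 106.6, 50.5, 7.8), (570.8, -196.0, 105.2, 50.9, 0.5)] []
215 [] []
gate [(643.4, 237.6, 75.8, 10.4, 88.8)]
(108, 249) [0.42682023 0.28298719 0.06      ]
(137, 249) [0.42603278 0.20637221 0.06      ]
(108, 120) [0.77181399 0.2930216  0.06      ]
(121, 163) [0.6533304  0.25434974 0.06      ]
```

View pics/c1.png

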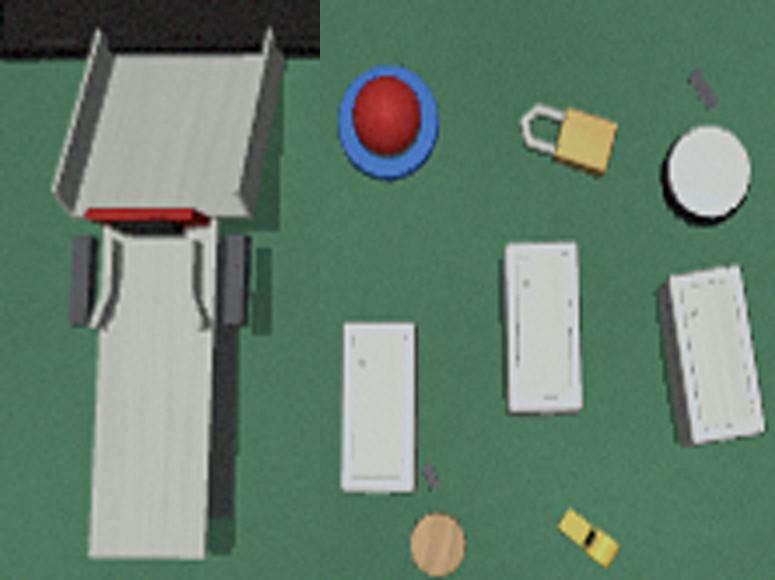

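The crop shows the cheeks flaring just before the gate, with grey housings outside them. I'll work out the chute axis and the clearance to the bottle.

Run:
```python
from h import *
g=lambda x,y:(85+(x-1.5)/4,110+(y-1.5)/4)
P=lambda x,y,z:(ray("top",g(x,y),z)[:2]*1000).round(1)
print("head L/R near",P(90,556,.06),P(206,556,.06),"far",P(103,235,.06),P(216,235,.06))
print("gate red ends top",P(87,222,.096),P(208,222,.096),"buffer face top",P(120,234,.096),P(185,234,.096),P(152,234,.090))
print("cheek mouth tips",P(95,328,.076),P(208,328,.076), "bottle",ray("top",(425,176),.17),ray("top",(408,182),.06))
```

```text
head L/R near [427.8 285.3] [427.  208.7] far [639.4 282.7] [637.9 206.4]
gate red ends top [641.2 276.8] [639.7 198.2] buffer face top [633.  255.1] [632.2 212.9] [633.8 236.8]
cheek mouth tips [575.2 278.9] [574.  204.4] bottle [ 0.58694882 -0.4912789   0.17      ] [ 0.58876392 -0.49407443  0.06      ]
```

```bash
python3 -m crank '{"xyz":[[0,-0.05,0],[0.02,-0.05,0],[0.04,-0.05,0],[0.045,-0.05,0],[0.045,-0.05,0],[0.045,-0.05,0],[0.045,-0.05,0],[0.045,-0.05,0],[0.045,-0.05,0],[0.045,-0.05,0],[0.045,-0.05,0],[0.02,-0.05,-0.04]],"angular":[[0,0,0.0175],[0,0,0.0175],[0,0,0],[0,0,0],[0,0,0],[0,0,0],[0,0,0],[0,0,0],[0,0,0],[0,0,0],[0,0,0],[0,0,0]],"grip":[0,0,0,0,0,0,0,0,0,0,0,0]}' 20
```

```text
time_s: 1.15
tcp_pos: [0.414, 0.1679, 0.1941]
eef_rot: [0.005, 0.006, 1.0, 0.001]
contact_force: [1.1, -0.2, 0.3]
finger_gap: 1.001
grip_force: 0.0
```

Run:
```python
from h import *
f=grab_frame("top");hsv=cv2.cvtColor(f,cv2.COLOR_RGB2HSV)
m=(hsv[...,1]<40)&(hsv[...,2]>130)
L,Rr=[],[]
for r in range(195,246,2):
    c=np.where(m[r,95:150])[0]+95
    L.append(ray("top",(c[0]-.5,r),.06)[:2]*1000);Rr.append(ray("top",(c[-1]+.5,r),.06)[:2]*1000)
for s in(L,Rr):
    s=np.array(s);k=np.polyfit(s[:,0],s[:,1],1);print("edge slope deg",np.degrees(np.arctan(k[0])),"y at .43,.58,.637",np.polyval(k,[430,580,637]))
def red(n,box):
    f=grab_frame(n);h=cv2.cvtColor(f,cv2.COLOR_RGB2HSV);x0,y0,x1,y1=box
    q=((h[...,1]>150)&((h[...,0]<6)|(h[...,0]>174)))[y0:y1,x0:x1];v,u=np.where(q);return np.c_[u+x0,v+y0]
a=red("top",(95,150,150,180));print("top red",a.min(0),a.max(0),a.mean(0))
a=red("scene",(325,115,355,150));print("scene red",a.min(0),a.max(0),a.mean(0))
for y in(.275,.199,):
  for z in(.06,.096):print(y,z,proj("scene",(.64,y,z)),proj("top",(.64,y,z)))
s=grab_frame("scene")[105:175,262:362];cv2.imwrite("pics/s1.png",cv2.resize(s,None,fx=8,fy=8,interpolation=2)[:,:,::-1])
```

```text
edge slope deg -0.7519950178159943 y at .43,.58,.637 [286.02625443 284.05742303 283.30926709]
edge slope deg -1.969626413505964 y at .43,.58,.637 [211.31567065 206.15716859 204.19693781]
top red [107 162] [136 165] [121.37234043 163.25531915]
scene red [334 127] [343 144] [338.22340426 135.29787234]
0.275 0.06 [338.99574266 136.68564762] [113.23852252 168.09542018]
0.275 0.096 [340.4757476 126.2624037] [107.05592065 165.58999848]
0.199 0.06 [331.00064214 146.58947018] [141.40755145 167.53687115]
0.199 0.096 [332.4059282  135.83162127] [136.30059651 165.00130432]
```

View pics/s1.png

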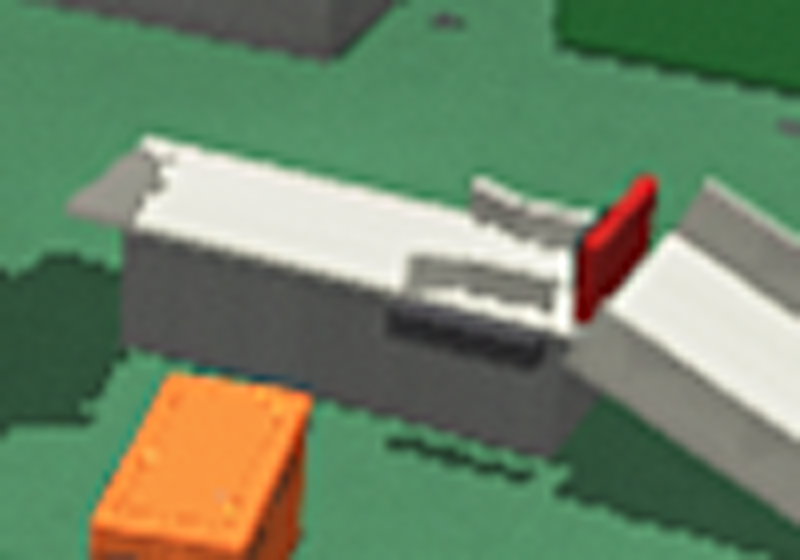

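```bash
python3 -m crank '{"xyz":[[0.02,-0.05,0],[0.02,-0.05,0],[0.02,-0.05,0],[0.02,-0.05,0],[0.02,-0.05,0],[0.015,-0.05,0],[0,0,0],[0,0,0]],"angular":[[0,0,0],[0,0,0],[0,0,0],[0,0,0],[0,0,0],[0,0,0],[0,0,0],[0,0,0]],"grip":[0,0,0,0,0,0,0,0]}' 20; python3 -c "
from plant import *
print(get_state())"
```

```text
time_s: 2.02
tcp_pos: [0.4985, -0.0638, 0.1904]
eef_rot: [0.0, 0.006, 1.0, 0.0]
contact_force: [0.1, 0.1, -0.9]
finger_gap: 0.998
grip_force: 0.0
{'time_s': 2.0167, 'joint_positions': array([-3.68634758e-01, -1.18264340e-02,  1.82563554e+00,  5.76995769e-04,
        1.32709690e+00, -1.92733532e+00]), 'joint_vel': array([ 0.04922527, -0.02441931,  0.0363336 ,  0.01114987,  0.00732501,
        0.00703783]), 'effort': array([ -2.01865755, -30.44216752, -32.35859513,  -0.24332346,
        -0.09639307,  -0.10752613]), 'tcp_pos': array([ 0.49849123, -0.06383555,  0.19036966]), 'eef_rot': array([4.20318259e-04, 6.11736221e-03, 9.99981191e-01, 1.40016338e-04]), 'contact_force': array([ 0.05056747,  0.14131053, -0.91758625]), 'torque': array([ 0.02262138, -0.05740372, -0.02060284]), 'grip_force': 0.0, 'finger_gap': 0.9984246041111915}
```

```bash
python3 - <<'E'
from h import *
print("scene centre z.078",ray("scene",(338.2,135.3),.078),"near-bottom corner z.06",ray("scene",(334.6,145.1),.06),"far top z.096",ray("scene",(343.7,127),.096))
q=lambda x,y:(262+(x-3.5)/8,105+(y-3.5)/8)
for n,p,z in(("head near corner",(145,137),.06),("head right near",(122,232),.06),("head right far",(575,330),.06),("cheekR mouth bottom",(405,290),.06),("cheekR mouth top",(410,253),.076),("cheekL mouth top",(475,180),.076)):print(n,ray("scene",q(*p),z))
E
python3 -m crank '{"xyz":[[0.02,-0.01,-0.04],[0.007,-0.002,-0.05],[0,0,-0.05],[0,0,-0.04],[0,0,-0.03],[0,0,0],[0,0,0]],"angular":[[0,0,0],[0,0,0],[0,0,0],[0,0,0],[0,0,0],[0,0,0],[0,0,0]],"grip":[0,0,0,0,0,0,0]}' 20
```

```text
scene centre z.078 [0.64430715 0.24702152 0.078     ] near-bottom corner z.06 [0.64641768 0.21352932 0.06      ] far top z.096 [0.65049639 0.27471106 0.096     ]
head near corner [0.42567201 0.28600648 0.06      ]
head right near [0.45727196 0.19907047 0.06      ]
head right far [0.64482877 0.2073798  0.06      ]
cheekR mouth bottom [0.57590848 0.20691688 0.06      ]
cheekR mouth top [0.57644746 0.20699378 0.076     ]
cheekL mouth top [0.57520041 0.28118498 0.076     ]
time_s: 2.6
tcp_pos: [0.5186, -0.0708, 0.0215]
eef_rot: [-0.001, 0.004, 1.0, 0.001]
contact_force: [0.5, -0.4, 0.3]
finger_gap: 0.998
grip_force: 0.0
```

```bash
python3 -m crank '{"xyz":[[0.001,-0.003,0],[0,0,0],[0,0,0],[0,0,0],[0,0,0],[0,0,0],[0,0,0],[0,0,0],[0,0,0],[0,0,0]],"angular":[[0,0,0],[0,0,0],[0,0,0],[0,0,0],[0,0,0],[0,0,0],[0,0,0],[0,0,0],[0,0,0],[0,0,0]],"grip":[0.3,0.6,0.6,0.6,0.6,0.6,0.6,0.6,0.6,0.6]}' 20
python3 -m crank '{"xyz":[[0,0,0.01],[0,0,0.02],[0,0,0.02],[0,0,0],[0,0,0],[0,0,0],[0,0,0],[0,0,0]],"angular":[[0,0,0],[0,0,0],[0,0,0],[0,0,0],[0,0,0],[0,0,0],[0,0,0],[0,0,0]],"grip":[0.6,0.6,0.6,0.6,0.6,0.6,0.6,0.6]}' 20
```

```text
time_s: 3.43
tcp_pos: [0.5205, -0.0757, 0.0223]
eef_rot: [0.0, 0.006, 1.0, -0.0]
contact_force: [-1.0, 1.0, 4.6]
finger_gap: 0.584
grip_force: 20.0
time_s: 4.1
tcp_pos: [0.5193, -0.0754, 0.0606]
eef_rot: [-0.001, 0.005, 1.0, 0.0]
contact_force: [0.3, 0.0, -1.8]
finger_gap: 0.582
grip_force: 20.0
```

```bash
for i in 1 2 3; do python3 -m crank '{"xyz":[[0,0,0]],"angular":[[0,0,0]],"grip":[0.6]}' 20 | grep -E "contact|tcp"; done
```

```text
tcp_pos: [0.5196, -0.0754, 0.0609]
contact_force: [-0.2, 0.3, -1.5]
tcp_pos: [0.5198, -0.0755, 0.0612]
contact_force: [0.4, -0.5, -1.5]
tcp_pos: [0.52, -0.0756, 0.0615]
contact_force: [-0.9, -0.1, -0.5]
```

About 1.3 N, so this tin is empty. I'll lower it gently and release.

```bash
python3 -m crank '{"xyz":[[0,0,-0.02],[0,0,-0.014],[0,0,-0.006],[0,0,-0.003],[0,0,-0.003],[0,0,-0.002],[0,0,-0.001],[0,0,0],[0,0,0]],"angular":[[0,0,0],[0,0,0],[0,0,0],[0,0,0],[0,0,0],[0,0,0],[0,0,0],[0,0,0],[0,0,0]],"grip":[0.6,0.6,0.6,0.6,0.6,0.6,0.6,0.6,0.6]}' 20
```

```text
time_s: 5.1
tcp_pos: [0.5205, -0.0758, 0.0229]
eef_rot: [0.0, 0.005, 1.0, -0.0]
contact_force: [0.5, -0.0, -2.0]
finger_gap: 0.583
grip_force: 20.0
```

```bash
python3 -m crank '{"xyz":[[0,0,-0.001],[0,0,-0.0005],[0,0,0],[0,0,0]],"angular":[[0,0,0],[0,0,0],[0,0,0],[0,0,0]],"grip":[0.6,0.6,0.6,0.6]}' 20
python3 -m crank '{"xyz":[[0,0,0],[0,0,0],[0,0,0],[0,0,0],[0,0,0.03],[0,0,0.05],[0,0,0.05],[0.02,-0.05,0],[0.02,-0.05,0],[0.02,-0.05,0],[0,0,0],[0,0,0]],"angular":[[0,0,0],[0,0,0],[0,0,0],[0,0,0],[0,0,0],[0,0,0],[0,0,0],[0,0,0.0015],[0,0,0.0015],[0,0,0],[0,0,0],[0,0,0]],"grip":[0.3,0.0,0,0,0,0,0,0,0,0,0,0]}' 20
```

```text
time_s: 5.43
tcp_pos: [0.5207, -0.0759, 0.0223]
eef_rot: [0.0, 0.005, 1.0, -0.0]
contact_force: [-2.3, -0.4, 5.0]
finger_gap: 0.587
grip_force: 20.0
time_s: 6.43
tcp_pos: [0.5667, -0.1933, 0.1248]
eef_rot: [-0.0, -0.003, 1.0, 0.0]
contact_force: [0.4, 0.7, -0.7]
finger_gap: 0.999
grip_force: 0.0
```

```bash
python3 -m crank '{"xyz":[[0.004,-0.003,-0.04],[0,0,-0.05],[0,0,-0.025],[0,0,-0.012],[0,0,0],[0,0,0]],"angular":[[0,0,0],[0,0,0],[0,0,0],[0,0,0],[0,0,0],[0,0,0]],"grip":[0,0,0,0,0,0]}' 20
python3 -m crank '{"xyz":[[0,0,0],[0,0,0],[0,0,0],[0,0,0],[0,0,0],[0,0,0],[0,0,0],[0,0,0],[0,0,0]],"angular":[[0,0,0],[0,0,0],[0,0,0],[0,0,0],[0,0,0],[0,0,0],[0,0,0],[0,0,0],[0,0,0]],"grip":[0.3,0.6,0.6,0.6,0.6,0.6,0.6,0.6,0.6]}' 20
python3 -m crank '{"xyz":[[0,0,0.01],[0,0,0.02],[0,0,0.02],[0,0,0],[0,0,0],[0,0,0],[0,0,0],[0,0,0]],"angular":[[0,0,0],[0,0,0],[0,0,0],[0,0,0],[0,0,0],[0,0,0],[0,0,0],[0,0,0]],"grip":[0.6,0.6,0.6,0.6,0.6,0.6,0.6,0.6]}' 20
for i in 1 2 3; do python3 -m crank '{"xyz":[[0,0,0]],"angular":[[0,0,0]],"grip":[0.6]}' 20 | grep -E "contact|tcp"; done
```

```text
time_s: 6.93
tcp_pos: [0.5701, -0.1935, 0.0244]
eef_rot: [0.0, -0.004, 1.0, -0.0]
contact_force: [0.0, 0.6, 0.3]
finger_gap: 0.996
grip_force: 0.0
time_s: 7.68
tcp_pos: [0.5701, -0.1945, 0.0242]
eef_rot: [0.0, -0.004, 1.0, -0.0]
contact_force: [-0.7, -0.7, 3.2]
finger_gap: 0.584
grip_force: 20.0
time_s: 8.35
tcp_pos: [0.569, -0.1936, 0.0625]
eef_rot: [-0.001, -0.004, 1.0, 0.001]
contact_force: [-0.1, 0.7, -1.5]
finger_gap: 0.585
grip_force: 20.0
tcp_pos: [0.5693, -0.1938, 0.0628]
contact_force: [0.0, 0.6, -2.6]
tcp_pos: [0.5695, -0.1939, 0.0631]
contact_force: [-0.2, -0.4, -0.4]
tcp_pos: [0.5697, -0.194, 0.0634]
contact_force: [-0.3, -0.4, -1.9]
```

Also about 1.5 N, so it's empty. Put it back; the packed tin should be the third, and I'll confirm by lifting it.

```bash
python3 -m crank '{"xyz":[[0,0,-0.02],[0,0,-0.014],[0,0,-0.006],[0,0,-0.003],[0,0,-0.003],[0,0,-0.002],[0,0,-0.001],[0,0,-0.0008],[0,0,-0.0005],[0,0,0],[0,0,0]],"angular":[[0,0,0],[0,0,0],[0,0,0],[0,0,0],[0,0,0],[0,0,0],[0,0,0],[0,0,0],[0,0,0],[0,0,0],[0,0,0]],"grip":[0.6,0.6,0.6,0.6,0.6,0.6,0.6,0.6,0.6,0.6,0.6]}' 20
```

```text
time_s: 9.52
tcp_pos: [0.5702, -0.1943, 0.0242]
eef_rot: [0.0, -0.004, 1.0, -0.0]
contact_force: [-1.1, 0.5, 3.2]
finger_gap: 0.583
grip_force: 20.0
```

```bash
python3 -m crank '{"xyz":[[0,0,0],[0,0,0],[0,0,0],[0,0,0],[0,0,0.03],[0,0,0.05],[0,0,0.05],[-0.008,-0.05,0],[-0.008,-0.05,0],[-0.008,-0.05,0],[0,-0.006,0],[0,0,0]],"angular":[[0,0,0],[0,0,0],[0,0,0],[0,0,0],[0,0,0],[0,0,0],[0,0,0],[0,0,0.0095],[0,0,0.01],[0,0,0],[0,0,0],[0,0,0]],"grip":[0.3,0.0,0,0,0,0,0,0,0,0,0,0]}' 20
python3 -m crank '{"xyz":[[0,0,-0.04],[0,0,-0.05],[0,0,-0.025],[0,0,-0.012],[0,0,0],[0,0,0]],"angular":[[0,0,0],[0,0,0],[0,0,0],[0,0,0],[0,0,0],[0,0,0]],"grip":[0,0,0,0,0,0]}' 20
```

```text
time_s: 10.52
tcp_pos: [0.55, -0.3213, 0.1274]
eef_rot: [0.0, -0.063, 0.998, -0.0]
contact_force: [-0.7, -0.1, -0.2]
finger_gap: 0.997
grip_force: 0.0
time_s: 11.02
tcp_pos: [0.5513, -0.3183, 0.0266]
eef_rot: [0.0, -0.066, 0.998, -0.0]
contact_force: [0.2, -0.3, 0.6]
finger_gap: 1.001
grip_force: 0.0
```

```bash
python3 -m crank '{"xyz":[[0,-0.004,-0.003],[0,0,0],[0,0,0],[0,0,0],[0,0,0],[0,0,0],[0,0,0],[0,0,0],[0,0,0],[0,0,0]],"angular":[[0,0,0],[0,0,0],[0,0,0],[0,0,0],[0,0,0],[0,0,0],[0,0,0],[0,0,0],[0,0,0],[0,0,0]],"grip":[0,0.3,0.6,0.6,0.6,0.6,0.6,0.6,0.6,0.6]}' 25
python3 -m crank '{"xyz":[[0,0,0.01],[0,0,0.02],[0,0,0.02],[0,0,0],[0,0,0],[0,0,0],[0,0,0],[0,0,0]],"angular":[[0,0,0],[0,0,0],[0,0,0],[0,0,0],[0,0,0],[0,0,0],[0,0,0],[0,0,0]],"grip":[0.6,0.6,0.6,0.6,0.6,0.6,0.6,0.6]}' 25
for i in 1 2; do python3 -m crank '{"xyz":[[0,0,0]],"angular":[[0,0,0]],"grip":[0.6]}' 25 | grep -E "contact|tcp"; done
```

```text
time_s: 11.85
tcp_pos: [0.5507, -0.3224, 0.0237]
eef_rot: [0.0, -0.065, 0.998, -0.0]
contact_force: [-0.2, -1.7, 1.0]
finger_gap: 0.586
grip_force: 25.0
time_s: 12.52
tcp_pos: [0.5498, -0.3214, 0.0619]
eef_rot: [-0.001, -0.065, 0.998, 0.001]
contact_force: [0.9, 0.8, -4.9]
finger_gap: 0.587
grip_force: 25.0
tcp_pos: [0.5501, -0.3216, 0.0625]
contact_force: [0.7, -0.2, -4.7]
tcp_pos: [0.5503, -0.3219, 0.0629]
contact_force: [-0.6, 0.7, -4.7]
```

About 4.7 N: this is the packed tin. I'll raise it to about 85 mm clear and carry it around the near side.

```bash
python3 -m crank '{"xyz":[[0,0,0.028],[0,0,0.028],[-0.035,0.01,0],[-0.04,0.02,0],[-0.04,0.025,0],[-0.03,0.035,0],[-0.02,0.04,0],[0,0.045,0],[0,0.045,0],[0,0.045,0],[0,0.045,0],[0,0,0]],"angular":[[0,0,0],[0,0,0],[0,0,-0.004],[0,0,-0.004],[0,0,-0.004],[0,0,-0.004],[0,0,-0.004],[0,0,-0.004],[0,0,0],[0,0,0],[0,0,0],[0,0,0]],"grip":[0.6,0.6,0.6,0.6,0.6,0.6,0.6,0.6,0.6,0.6,0.6,0.6]}' 25
```

```text
time_s: 13.68
tcp_pos: [0.4174, -0.0684, 0.1078]
eef_rot: [-0.001, 0.008, 1.0, 0.002]
contact_force: [1.3, -0.6, -5.6]
finger_gap: 0.583
grip_force: 25.0
```

```bash
python3 -m crank '{"xyz":[[0,0.045,0],[0,0.045,0],[0,0.045,0],[0,0.045,0],[0,0.045,0],[0.01,0.045,0],[0.03,0.045,0],[0.035,0.04,0],[0.02,0.03,0],[0,0,0],[0,0,0]],"angular":[[0,0,0],[0,0,0],[0,0,0],[0,0,0],[0,0,0],[0,0,0],[0,0,0],[0,0,0],[0,0,0],[0,0,0],[0,0,0]],"grip":[0.6,0.6,0.6,0.6,0.6,0.6,0.6,0.6,0.6,0.6,0.6]}' 25
python3 - <<'E'
from h import *
f=grab_frame("top");s=get_state();print(s["tcp_pos"],s["eef_rot"])
cv2.imwrite("pics/t2.png",cv2.resize(f[130:260,80:190],None,fx=5,fy=4.5,interpolation=2)[:,:,::-1])
E
```

```text
time_s: 14.6
tcp_pos: [0.4937, 0.2328, 0.1081]
eef_rot: [-0.0, 0.009, 1.0, -0.0]
contact_force: [-0.6, -0.9, -5.2]
finger_gap: 0.585
grip_force: 25.0
[0.49289865 0.23186087 0.10786841] [-5.94377355e-04  9.67615480e-03  9.99952948e-01 -3.46793226e-04]
```

View pics/t2.png

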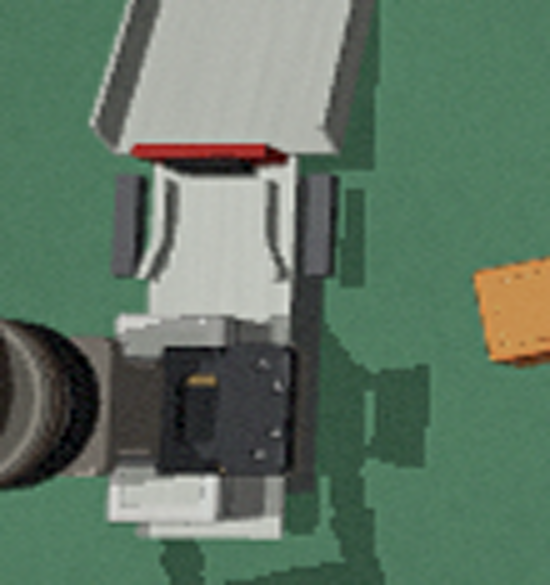

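The gripper hides most of the tin, which hangs behind the mouth and too far left of it in the picture only because of parallax. The commanded pose still needs +13 mm in y before I lower it.

```bash
python3 -m crank '{"xyz":[[0.001,0.015,0],[0,0,0],[0,0,-0.012],[0,0,-0.009],[0,0,-0.004],[0,0,-0.002],[0,0,0],[0,0,0]],"angular":[[0,0,0],[0,0,0],[0,0,0],[0,0,0],[0,0,0],[0,0,0],[0,0,0],[0,0,0]],"grip":[0.6,0.6,0.6,0.6,0.6,0.6,0.6,0.6]}' 25
```

```text
time_s: 15.32
tcp_pos: [0.494, 0.2437, 0.0866]
eef_rot: [-0.0, 0.01, 1.0, -0.0]
contact_force: [0.1, 0.0, -4.5]
finger_gap: 0.587
grip_force: 25.0
```

```bash
python3 -m crank '{"xyz":[[0,0.002,-0.001],[0,0,-0.001],[0,0,-0.001],[0,0,0]],"angular":[[0,0,0],[0,0,0],[0,0,0],[0,0,0]],"grip":[0.6,0.6,0.6,0.6]}' 25
python3 -m crank '{"xyz":[[0,0,-0.001],[0,0,0],[0,0,0]],"angular":[[0,0,0],[0,0,0],[0,0,0]],"grip":[0.6,0.6,0.6]}' 25
```

```text
time_s: 15.65
tcp_pos: [0.4939, 0.2456, 0.0842]
eef_rot: [-0.0, 0.01, 1.0, -0.0]
contact_force: [-0.6, -0.5, -5.7]
finger_gap: 0.587
grip_force: 25.0
time_s: 15.9
tcp_pos: [0.4941, 0.2455, 0.084]
eef_rot: [0.0, 0.01, 1.0, 0.0]
contact_force: [-0.5, -0.4, -1.5]
finger_gap: 0.589
grip_force: 25.0
```

```bash
python3 -m crank '{"xyz":[[0,0,-0.0008],[0,0,0],[0,0,0],[0,0,0],[0,0,0],[0,0,0],[-0.015,0,0.001],[-0.015,0,0],[-0.006,0,0],[0,0,0],[0,0,0]],"angular":[[0,0,0],[0,0,0],[0,0,0],[0,0,0],[0,0,0],[0,0,0],[0,0,0],[0,0,0],[0,0,0],[0,0,0],[0,0,0]],"grip":[0.6,0.6,0.3,0.15,0.15,0.15,0.15,0.15,0.15,0.15,0.15]}' 25
python3 - <<'E'
from h import *
f=grab_frame("top");g=grab_frame("scene")
cv2.imwrite("pics/t3.png",np.hstack([cv2.resize(f[150:250,90:160],None,fx=5,fy=5,interpolation=2),cv2.resize(g[100:200,265:353],None,fx=5,fy=5,interpolation=2)])[:,:800,::-1])
E
```

```text
time_s: 16.82
tcp_pos: [0.4655, 0.2456, 0.0838]
eef_rot: [0.0, 0.01, 1.0, 0.0]
contact_force: [0.5, -0.2, 0.4]
finger_gap: 0.849
grip_force: 0.0
```

View pics/t3.png

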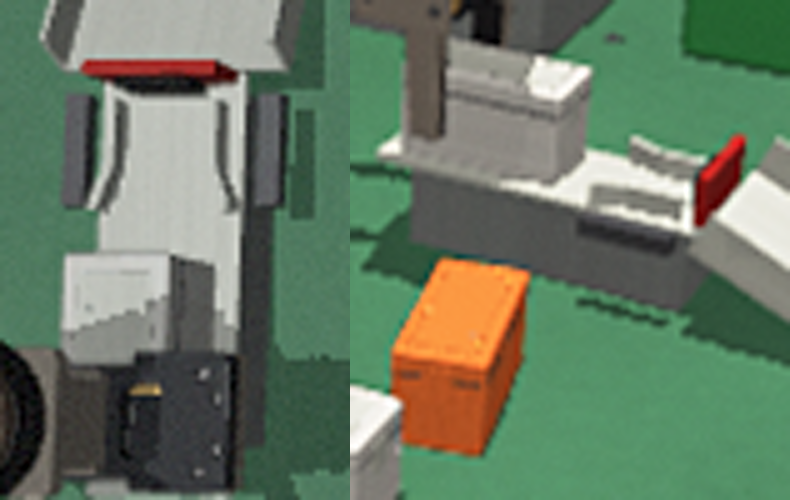

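The tin stands level and lengthways on the head in front of the mouth. Its top face spans about x 64–170 in the left crop, and the mouth tips are near (95,208) and (235,208). I'll compare the two laterally.

Run:
```python
from h import *
P=lambda x,y,z:(ray("top",(90+(x-2)/5,150+(y-2)/5),z)[:2]*1000).round(1)
print("tin top",P(63,255,.122),P(170,254,.122),"bottom R",P(214,263,.06))
print("mouth tips top",P(90,209,.076),P(237,209,.076),"narrow inner top",P(125,135,.076),P(219,135,.076))
print("head edge at tin",P(98,250,.06),P(241,250,.06))
print("buffer top face",P(120,93,.096),P(205,93,.096),P(118,93,.09))
```

```text
tin top [547.6 272.4] [547.3 218.8] bottom R [548.1 221.2]
mouth tips top [575.9 281. ] [574.5 203.4] narrow inner top [614.4 263.5] [613.5 213.7]
head edge at tin [556.  283.5] [554.7 206.9]
buffer top face [632.9 257.8] [632.  213.6] [634.  261.5]
```

```bash
python3 -m crank '{"xyz":[[0,0,0],[0,0,0],[0,0,0],[0,0,0],[0,0,0],[0,0,0]],"angular":[[0,0,0],[0,0,0],[0,0,0],[0,0,0],[0,0,0],[0,0,0]],"grip":[0.5,0.6,0.6,0.6,0.6,0.6]}' 12
python3 -m crank '{"xyz":[[0.005,-0.0005,0],[0.008,-0.001,0],[0.008,-0.001,0],[0.008,-0.0005,0],[0,0,0],[0,0,0]],"angular":[[0,0,-0.001],[0,0,-0.001],[0,0,0],[0,0,0],[0,0,0],[0,0,0]],"grip":[0.6,0.6,0.6,0.6,0.6,0.6]}' 12
```

```text
time_s: 17.42
tcp_pos: [0.4653, 0.2456, 0.0837]
eef_rot: [0.0, 0.01, 1.0, 0.0]
contact_force: [1.5, 0.6, -0.3]
finger_gap: 0.589
grip_force: 12.0
time_s: 17.92
tcp_pos: [0.4897, 0.2428, 0.0836]
eef_rot: [0.001, 0.017, 1.0, -0.0]
contact_force: [2.3, -0.3, 3.8]
finger_gap: 0.584
grip_force: 12.0
```

```bash
for i in 1 2; do python3 -m crank '{"xyz":[[0.005,-0.0002,0.0003],[0.005,-0.0002,0],[0.005,-0.0002,0],[0,0,0]],"angular":[[0,0,0],[0,0,0],[0,0,0],[0,0,0]],"grip":[0.6,0.6,0.6,0.6]}' 12; done
```

```text
time_s: 18.25
tcp_pos: [0.5009, 0.2427, 0.0836]
eef_rot: [0.0, 0.016, 1.0, 0.0]
contact_force: [-0.0, 1.0, -2.8]
finger_gap: 0.585
grip_force: 12.0
time_s: 18.58
tcp_pos: [0.5128, 0.2424, 0.0837]
eef_rot: [0.0, 0.016, 1.0, 0.0]
contact_force: [-0.3, 3.4, -3.8]
finger_gap: 0.584
grip_force: 12.0
```

```bash
for i in 1 2; do python3 -m crank '{"xyz":[[0.004,0.0008,0],[0.005,0,0],[0.005,0,0],[0,0,0]],"angular":[[0,0,0],[0,0,0],[0,0,0],[0,0,0]],"grip":[0.6,0.6,0.6,0.6]}' 12; done
```

```text
time_s: 18.92
tcp_pos: [0.5243, 0.2429, 0.0838]
eef_rot: [0.0, 0.016, 1.0, 0.0]
contact_force: [1.1, 2.4, -6.3]
finger_gap: 0.586
grip_force: 12.0
time_s: 19.25
tcp_pos: [0.5357, 0.2432, 0.084]
eef_rot: [0.0, 0.017, 1.0, -0.0]
contact_force: [0.5, 1.2, -5.2]
finger_gap: 0.587
grip_force: 12.0
```

```bash
for i in 1 2 3; do python3 -m crank '{"xyz":[[0.002,0.0003,-0.0002],[0.002,0,0],[0,0,0]],"angular":[[0,0,0],[0,0,0],[0,0,0]],"grip":[0.6,0.6,0.6]}' 12 |grep -E "tcp|contact|gap"; done
```

```text
tcp_pos: [0.5382, 0.2436, 0.084]
contact_force: [-2.4, 1.1, -3.6]
finger_gap: 0.589
tcp_pos: [0.5416, 0.2439, 0.0839]
contact_force: [-2.1, 1.8, -2.3]
finger_gap: 0.586
tcp_pos: [0.5448, 0.2442, 0.0838]
contact_force: [-2.7, 0.8, -1.0]
finger_gap: 0.588
```

Drag is about 2.5 N and the tin is not at the gate yet. I'll go on in 1.6 mm steps.

```bash
for i in 1 2 3; do python3 -m crank '{"xyz":[[0.001,0,0],[0.001,0,0],[0,0,0],[0,0,0]],"angular":[[0,0,0],[0,0,0],[0,0,0],[0,0,0]],"grip":[0.6,0.6,0.6,0.6]}' 12 |grep -E "tcp|contact"; done
```

```text
tcp_pos: [0.5461, 0.2442, 0.0838]
contact_force: [-3.7, 1.4, -0.3]
tcp_pos: [0.5477, 0.2442, 0.0838]
contact_force: [-4.3, 0.8, 0.6]
tcp_pos: [0.5492, 0.2442, 0.0838]
contact_force: [-5.1, 1.5, 0.8]
```

```bash
for i in 1 2 3; do python3 -m crank '{"xyz":[[0.001,0,0],[0,0,0],[0,0,0]],"angular":[[0,0,0],[0,0,0],[0,0,0]],"grip":[0.6,0.6,0.6]}' 12 |grep -E "tcp|contact"; done
```

```text
tcp_pos: [0.55, 0.2442, 0.0837]
contact_force: [-5.5, 1.6, 1.1]
tcp_pos: [0.5508, 0.2442, 0.0837]
contact_force: [-5.9, 1.3, 1.2]
tcp_pos: [0.5516, 0.2442, 0.0837]
contact_force: [-5.1, -0.1, 1.7]
```

```bash
for i in 1 2 3; do python3 -m crank '{"xyz":[[0.001,0,0.0001],[0,0,0],[0,0,0]],"angular":[[0,0,0],[0,0,0],[0,0,0]],"grip":[0.6,0.6,0.6]}' 12 |grep -E "tcp|contact"; done
python3 - <<'E'
from h import *
f=grab_frame("top");g=grab_frame("scene")
cv2.imwrite("pics/t4.png",np.hstack([cv2.resize(f[150:250,90:160],None,fx=5,fy=5,interpolation=2),cv2.resize(g[100:200,265:353],None,fx=5,fy=5,interpolation=2)])[:,:800,::-1])
E
```

```text
tcp_pos: [0.5524, 0.2442, 0.0837]
contact_force: [-5.5, 1.8, 0.8]
tcp_pos: [0.5532, 0.2442, 0.0837]
contact_force: [-3.5, 0.3, 0.1]
tcp_pos: [0.5538, 0.2441, 0.0838]
contact_force: [-5.3, 0.5, 0.6]
```

View pics/t4.png

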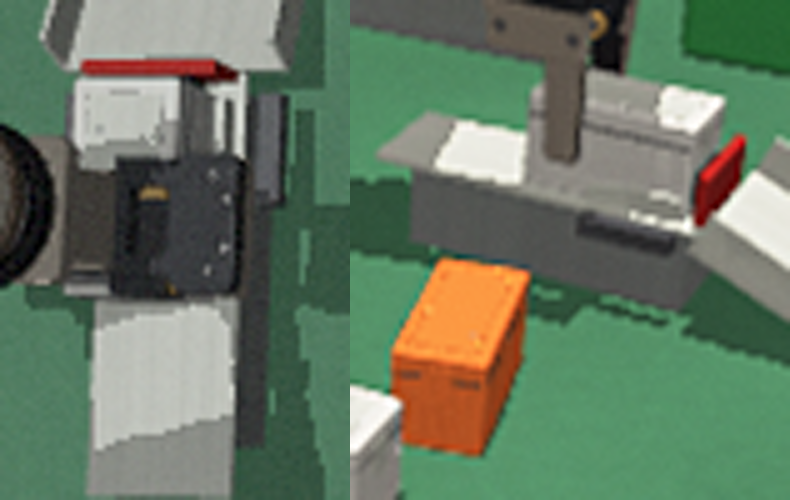

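The tin is straight between the cheeks with its front face close to the gate, near row 78 in the left crop. I'll raise the grip a little and creep on.

```bash
for i in 1 2 3; do python3 -m crank '{"xyz":[[0.001,0,0],[0,0,0],[0,0,0]],"angular":[[0,0,0],[0,0,0],[0,0,0]],"grip":[0.6,0.6,0.6]}' 20 |grep -E "tcp|contact"; done
```

```text
tcp_pos: [0.5541, 0.2441, 0.0838]
contact_force: [-7.4, 0.6, 2.6]
tcp_pos: [0.5544, 0.2441, 0.0839]
contact_force: [-9.3, 0.2, 3.8]
tcp_pos: [0.5547, 0.2441, 0.0838]
contact_force: [-10.8, -0.4, 4.6]
```

It bears on the gate: the force rose from about 5 N to 10.8 N within 1 mm. Let go and retreat upwards.

```bash
python3 -m crank '{"xyz":[[0,0,0],[0,0,0],[0,0,0],[0,0,0],[0,0,0],[0,0,0.02],[0,0,0.04],[0,0,0.05],[0,0,0.05],[0,0,0.02],[0,0,0]],"angular":[[0,0,0],[0,0,0],[0,0,0],[0,0,0],[0,0,0],[0,0,0],[0,0,0],[0,0,0],[0,0,0],[0,0,0],[0,0,0]],"grip":[0.4,0.2,0.15,0.15,0.15,0.15,0.15,0.15,0.15,0.15,0.15]}' 20
python3 -m crank '{"xyz":[[-0.04,-0.03,0],[-0.04,-0.04,0],[-0.04,-0.04,0],[-0.04,-0.04,0],[-0.03,-0.04,0],[0,-0.04,0],[0,-0.04,0],[0,-0.04,0],[0,0,0],[0,0,0]],"angular":[[0,0,0],[0,0,0],[0,0,0],[0,0,0],[0,0,0],[0,0,0],[0,0,0],[0,0,0],[0,0,0],[0,0,0]],"grip":[0.15,0.15,0.15,0.15,0.15,0.15,0.15,0.15,0.15,0.15]}' 20
python3 - <<'E'
from h import *
f=grab_frame("top");hsv=cv2.cvtColor(f,cv2.COLOR_RGB2HSV)
g=grab_frame("scene")
m=((hsv[...,1]<40)&(hsv[...,2]>150)).astype(np.uint8)*255
print(rect("top",m,.062,(225,160,365,245)))
cv2.imwrite("pics/t5.png",np.hstack([cv2.resize(f[150:250,90:160],None,fx=5,fy=5,interpolation=2),cv2.resize(g[100:200,265:353],None,fx=5,fy=5,interpolation=2)])[:,:800,::-1])
E
```

```text
time_s: 24.27
tcp_pos: [0.5597, 0.2448, 0.2345]
eef_rot: [0.006, 0.016, 1.0, 0.001]
contact_force: [-0.5, -0.3, -0.1]
finger_gap: 0.849
grip_force: 0.0
time_s: 25.1
tcp_pos: [0.4115, 0.0028, 0.2269]
eef_rot: [-0.001, 0.018, 1.0, 0.0]
contact_force: [-0.1, 0.6, -0.6]
finger_gap: 0.847
grip_force: 0.0
[(519.6, -74.0, 106.1, 49.5, -0.6), (569.6, -193.3, 107.7, 52.1, 0.5)]
```

View pics/t5.png

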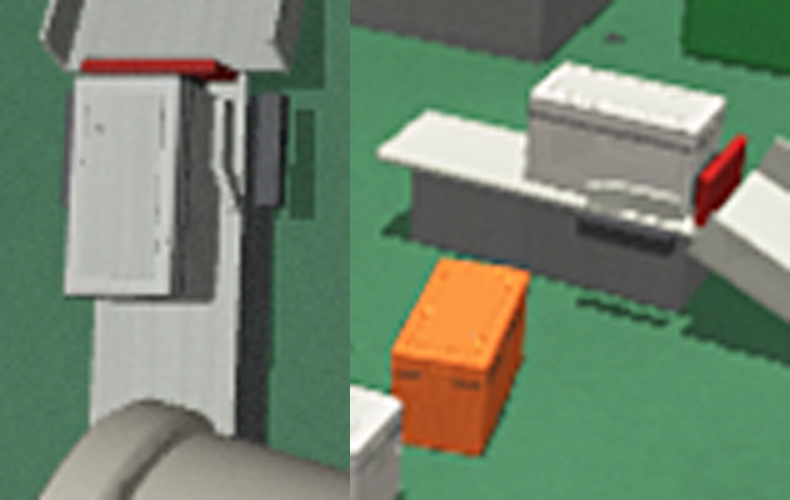

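The tin sits level and straight between the cheeks against the gate. Both empty tins are within 3 mm of where they stood, and the arm is clear.

```bash
python3 -c "
from plant import *
print(close_job())"
```

```text
the job is handed in; nothing more can be done
None
```

The packed tin (about 4.7 N; the one farthest to the robot's right) sits between the cheeks, pushed gently until I felt it bear on the red gate and then released; both empty tins are within 3 mm of where they stood, and the job is handed in at about 25 s.

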